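Unstack the accessory cases into their trays

TASK

Take the pile of five cases and tins on the closet counter apart and put each one into the shallow tray made for its shape and size: long case, square case, large tin, small tin and small case. Each must end lying flat on its tray's floor inside the rim, lid side up; never let any of them tip over on the way, because what is inside must not be tumbled.

Things in the scene. Friction and masses are not known exactly. Their poses are not given: they have to be found in the camera images.
- long_case: Long dark wooden watch case, closed, 220 x 64 x 45 mm high (x, y, z). It is the bottom of the pile and stands on the counter, about 0.4 kg; the other four rest on it. Origin: centre of its underside; z up, x along its length.
- square_case: Square mid-brown wooden case, closed, 64 x 64 x 32 mm high (x, y, z). It stands on one half of the long case, its sides about parallel to the long case's, with one of the two small things on top; about 0.13 kg. Origin: centre of its underside; z up, x along its length.
- large_tin: Large round dark steel tin, closed, 64 mm in diameter, 32 mm high, about 0.13 kg. It stands on the other half of the long case (about 62 mm from the long case's middle, like the square case), with one of the two small things on top. Origin: centre of its underside; z up.
- small_tin: Small round bright aluminium tin, closed, 40 mm in diameter, 28 mm high, about 0.05 kg, at the top of the pile on the square case or on the large tin. Origin: centre of its underside; z up.
- small_case: Small oblong pale wooden case, closed, 52 x 34 x 28 mm high (x, y, z). At the top of the pile on the large tin or on the square case, its length roughly along the long case's; about 0.05 kg. Origin: centre of its underside; z up, x along its length.
- long_place: Long shallow rectangular tray for the long case, 244 x 88 mm outside, 236 x 80 mm inside. Fixed to the counter, open above, dark rim and grey felt floor. Its floor lies 4 mm and its rim 10 mm above the counter (rim 4 mm thick); its thing fits with 8 mm to spare all round. Origin: centre of its underside, at counter height; z up, x along its length.
- square_place: Square shallow tray for the square case, 88 x 88 mm outside, 80 x 80 mm inside. Fixed to the counter, open above, dark rim and grey felt floor. Its floor lies 4 mm and its rim 10 mm above the counter (rim 4 mm thick); its thing fits with 8 mm to spare all round. Origin: centre of its underside, at counter height; z up, x and y along its sides.
- large_round_place: Large round shallow tray for the large tin, 88 mm outside diameter, 80 mm inside. Fixed to the counter, open above, dark rim and grey felt floor. Its floor lies 4 mm and its rim 10 mm above the counter (rim 4 mm thick); its thing fits with 8 mm to spare all round. Origin: centre of its underside, at counter height; z up.
- small_round_place: Small round shallow tray for the small tin, 64 mm outside diameter, 56 mm inside. Fixed to the counter, open above, dark rim and grey felt floor. Its floor lies 4 mm and its rim 10 mm above the counter (rim 4 mm thick); its thing fits with 8 mm to spare all round. Origin: centre of its underside, at counter height; z up.
- small_oblong_place: Small oblong shallow tray for the small case, 76 x 58 mm outside, 68 x 50 mm inside. Fixed to the counter, open above, dark rim and grey felt floor. Its floor lies 4 mm and its rim 10 mm above the counter (rim 4 mm thick); its thing fits with 8 mm to spare all round. Origin: centre of its underside, at counter height; z up, x along its length.
Not all that is in view belongs to the job. There is more than one size of the small_tin; the job needs the smaller. Leave any white look-alike of the long_case alone.

How it is judged (in metres and radians):
At the end, for the whole second after the job is handed in: Each of the five lies at rest, lid side up and level within 3.4 degrees, on the floor of its own tray (underside within about 2 mm of the felt, so not on the rim), its centre within 12 mm of the tray's centre (horizontal distance between long_case and long_place below 0.012 m and z of long_case in the frame of long_place below 0.0062 m and angle between each of long_case, square_case, large_tin, small_tin, small_case's own z axis and vertical below 0.06 rad and linear speed of each of long_case, square_case, large_tin, small_tin, small_case below 0.02 m/s and angular speed of each of long_case, square_case, large_tin, small_tin, small_case below 0.2 rad/s and horizontal distance between square_case and square_place below 0.012 m and z of square_case in the frame of square_place below 0.0062 m and horizontal distance between large_tin and large_round_place below 0.012 m and z of large_tin in the frame of large_round_place below 0.0062 m and horizontal distance between small_tin and small_round_place below 0.012 m and z of small_tin in the frame of small_round_place below 0.0062 m and horizontal distance between small_case and small_oblong_place below 0.012 m and z of small_case in the frame of small_oblong_place below 0.0062 m); the robot touches nothing.
It fails at once if a case or tin is tipped more than 35 degrees (angle between any of long_case, square_case, large_tin, small_tin, small_case's own z axis and vertical above 0.61 rad).
It also fails if it takes over 144 s, if anything falls off the work surface, if the arm or the gripper's body presses on something with over 40 N, if the wrist force passes 120 N, or if a joint passes its speed limit or range.

ROBOT

A 7-joint arm with a two-finger parallel gripper is mounted at the origin on the work surface. World frame = base frame: x ahead of the robot, y to its left, z up, the work surface at z = 0. Lengths are in mm, angles in rad, forces in N, time in s.
With the tool pointing down it reaches from about 400 to 875 mm from the base axis. Payload 6.5 kg.
Tool frame: the origin (TCP) lies at the very end of the fingers, on their centre line; the grasp point (between the pads) lies hold_point_z behind it (hold_point_z is the distance from the TCP to the grasp point, in mm); z points along the fingers, y is the line along which they close (so a half turn about z gives the same grasp; the last joint's range is limited). The gripper opens to 85 mm and grips with 20 to 120 N. Pads are 22 mm wide; open, the fingers measure 114 mm over their backs; the gripper's body (76 mm by 85 mm) begins 54 mm behind the grasp point. The pads swing forward as they close: fully open they stand 13 mm farther back than shut.
Start: joints at [-1.2, 0.536, -0.004, 1.538, 0.003, 1.067, -0.071], TCP at [274.972, 588.966, 231.29] pointing down, gripper open.
Joint ranges: [-2.7, 2.7], [-0.37, 2.16], [-1.27, 1.26], [0.24, 2.4], [-1.31, 4.45], [0.19, 1.91], [-2.76, 2.76]. Speed limits (rad/s): [2.39, 2.39, 3.14, 3.14, 3.14, 3.14, 3.14].

INTERFACE

Orientations are given as a unit quaternion [x, y, z, w].
In Python, from station import get_obs, snapshot, job_done, hold_point_z gives the robot as it stands.
- The arm moves only by the tool hand_motion, called after "Emit:" by a JSON object that holds its "fn" and its "kwargs", one argument or row to a line. Schema: {"type":"object","properties":{"increments":{"type":"array","items":{"type":"object","properties":{"aperture":{"type":"number"},"sx":{"type":"number"},"sy":{"type":"number"},"sz":{"type":"number"},"ax":{"type":"number"},"ay":{"type":"number"},"az":{"type":"number"}},"additionalProperties":false,"required":["aperture"]},"minItems":1,"maxItems":20},"grip_n":{"type":"number"},"only":{"type":"string"},"quiet":{"type":"boolean"},"lines":{"type":"string"}},"required":["increments"],"additionalProperties":false}. increments is a list of rows, 1 to 20 of them, each an object with the fields aperture (the opening from 0.0 (shut) to 1.0 (fully open)), sx, sy, sz (the shift in shares of the most that a row can go, 1 being 50 mm), ax, ay, az (a rotation vector in normalised numbers (1 is 2 pi rad)); a field left out counts as zero (the opening has to be given); each row shifts and turns the commanded pose from where the row before left it, along the tool's axes as they then stand; what a row does not reach is not made up. A row lasts 1/10 s, in which the tool goes at most 50 mm and 0.15 rad, less where a joint would pass 70% of its speed; a pose out of reach is approached as far as the arm can. The fingers move at their own pace and stop on an object; grip_n is the grip in N (left out, the last holds). Time passes only in rows, so rows that do not move let the fingers close. The tool returns the time, the measured TCP pose, the force, the opening and the grip force at its end. only (a regular expression) keeps the lines of the reply that match it, lines (a string "A,B") keeps lines A to B, and quiet returns only ok. A shift or turn number past 1, either way, is cut back to 1. Input that does not fit is refused with a message, and nothing moves.
- get_obs(): the state, without advancing time (a new reading comes with each control period).
- snapshot(name): name is "scene" or "top" or "wrist"; returns a dict with "frame" (384x512x3 uint8, blue, green, red), "camera_matrix" (3x3 intrinsics, pixels), "k1" (the pictures are not rectified: a ray, as slopes to the right and down, at radius r is drawn at 1 + k1 r^2 times it, then the intrinsics apply), "R" (3x3) and "t" (3): a world point X has camera coordinates R X + t. Camera axes: x right, y down, z forward; pixel columns grow to the right and rows downward; lengths in mm; the calibration is good to about 2 mm. A picture is of the moment at which its call begins. There is no depth.
- job_done(): hands the job in; it is judged then, once.
The state is a dict: "time_s": time; "qpos": joint angles; "joint_vel": joint speeds; "joint_torque": joint torques, N m; "ee_pos": TCP position; "ee_rot": TCP orientation; "force": force on the tool from outside, world axes, zero at the start; "ft_torque": the same for the moment, N m; "gripper_width": opening from 0.0 (shut) to 1.0 (fully open); "finger_force": force on a finger pad.
Only numpy, scipy, OpenCV 4.12 (cv2) and the standard library are available. Lean on these libraries where they do the work, as an engineer would, in place of code of your own. Each camera call takes 0.05 s, during which the arm holds its last target. There are 200 camera calls.

## Working session

There is one attempt and no reset: what is moved stays moved. The work goes in short steps, Python scripts to look and compute and a tool call to move; the robot and the scene stay as the last step left them, time stands still between calls to the robot, and variables do not carry over. Pictures are saved under pics/ and viewed, at most 14 in all, crops included, and the job is handed in when it is done.

```bash
ls; mkdir -p pics; python3 - <<'E'
from station import *
import cv2
print(get_obs(),hold_point_z)
for n in("scene","top"):
    s=snapshot(n); cv2.imwrite(f"pics/{n}0.png",s["frame"]); print(n,s["camera_matrix"],s["k1"],s["R"],s["t"])
E
```

```text
pics
{'time_s': 0.0, 'qpos': array([-1.2001788 ,  0.5372122 , -0.00444745,  1.53889265,  0.00259452,
        1.06727721, -0.07116491]), 'joint_vel': array([ 0.00184827, -0.00030406,  0.000575  ,  0.0020617 , -0.0014861 ,
        0.00026527, -0.00079133]), 'joint_torque': array([-1.67499306e-04, -5.83409894e+01,  1.04844801e+00, -2.59107578e+01,
        1.22762297e-02,  9.58899676e-03, -2.61131481e-05]), 'ee_pos': array([274.72684787, 588.3795685 , 230.37555735]), 'ee_rot': array([ 2.16621702e-01,  9.76255214e-01, -8.81752337e-04, -1.33592127e-04]), 'force': array([ 0.59170084, -0.1154176 ,  0.46099549]), 'ft_torque': array([-0.05290394,  0.02481204,  0.01009368]), 'finger_force': 0.0, 'gripper_width': 1.0039749727069738} 18.700000000000003
scene [[370.64423073   0.         255.38387478]
 [  0.         370.64423073 188.31419161]
 [  0.           0.           1.        ]] -0.10908722479777783 [[ 0.85895015  0.511847   -0.01474057]
 [ 0.25376088 -0.45049635 -0.8559547 ]
 [-0.44475842  0.73148184 -0.51684065]] [-367.54237604  -45.3230628  1322.30412799]
top [[452.12239574   0.         249.57435405]
 [  0.         452.12239574 194.12430471]
 [  0.           0.           1.        ]] -0.1681900351846294 [[ 0.00599373 -0.99992233  0.01092731]
 [-0.9965861  -0.00687282 -0.08227339]
 [ 0.0823421  -0.01039688 -0.99654989]] [ -26.87089319  466.26935866 1201.12992395]
```

View pics/scene0.png

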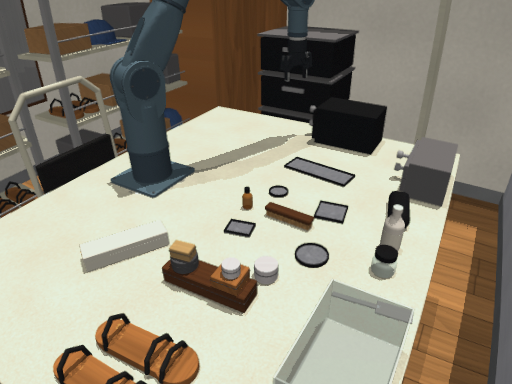

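View pics/top0.png

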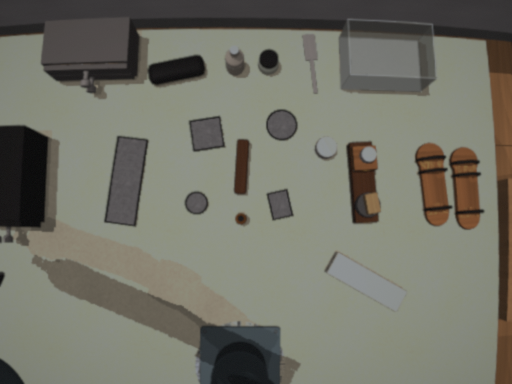

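Top view: the pile's long case runs from (363,143) to (363,221). The square case with the bright tin on it is at (366,157), and the large tin with the pale case on it is at (370,203).

Trays: long (127,181), square (207,133), large round (282,125), small round (196,203), oblong (280,204).

What could be taken for the things I want:
- **Small tin:** the bright tin on the pile (368,155) or the larger tin on the counter (326,148). I choose the one on the pile.
- **Long case:** the pile's base (363,182), the white box (366,281), which is left alone, or the brown bar (242,166), which is only an obstacle.
- **Other round things:** a bottle at (242,218) and a jar at (269,60), both left alone.

```bash
cat > h.py <<'E'
import numpy as np, cv2
from station import *
def onplane(s,px,z):
    px=np.asarray(px,float).reshape(-1,1,2); k=np.array([s["k1"],0,0,0,0])
    u=cv2.undistortPointsIter(px,s["camera_matrix"],k,None,None,(3,50,1e-9)).reshape(-1,2)
    R,t=s["R"],s["t"]; c=-R.T@t; d=np.c_[u,np.ones(len(u))]@R
    return c[:2]+d[:,:2]*((z-c[2])/d[:,2])[:,None]
def topix(s,X):
    return cv2.projectPoints(np.asarray(X,float).reshape(-1,1,3),cv2.Rodrigues(s["R"])[0],s["t"],s["camera_matrix"],np.array([s["k1"],0,0,0,0]))[0].reshape(-1,2)
def rect(s,c,z):
    (x,y),(w,h),a=cv2.minAreaRect(onplane(s,c,z).astype(np.float32))
    if w<h: w,h,a=h,w,a+90
    return round(x,1),round(y,1),round(w,1),round(h,1),round((a+90)%180-90,1)
E
python3 - <<'E'
from h import *
s=snapshot("top"); f=s["frame"]; g=f.max(2)
hsv=cv2.cvtColor(f,cv2.COLOR_BGR2HSV)
m=((g<130)).astype(np.uint8)
for c in cv2.findContours(m,cv2.RETR_EXTERNAL,cv2.CHAIN_APPROX_NONE)[0]:
    if 60<cv2.contourArea(c)<6000:
        print(cv2.boundingRect(c),"z10",rect(s,c,10))
cv2.imwrite("pics/c1.png",cv2.resize(f[110:240,300:430],None,fx=4.5,fy=4.5,interpolation=cv2.INTER_CUBIC))
E
```

```text
(0, 356, 38, 28) z10 (-39.1, 638.4, 120.4, 80.9, -84.1)
(324, 251, 15, 22) z10 (285.6, -245.3, 65.8, 11.8, -29.5)
(235, 212, 15, 15) z10 (399.5, -3.8, 37.9, 37.9, -89.7)
(184, 191, 25, 24) z10 (443.4, 121.6, 65.6, 62.7, -89.5)
(266, 188, 28, 33) z10 (440.3, -105.5, 81.0, 61.4, 12.8)
(414, 142, 71, 88) z10 (495.7, -592.1, 253.5, 204.5, 2.8)
(346, 140, 35, 85) z10 (504.1, -338.8, 232.0, 87.2, 3.7)
(314, 139, 24, 22) z10 (586.6, -229.1, 66.0, 44.5, 57.3)
(233, 138, 19, 58) z10 (543.3, -2.7, 158.7, 42.5, -3.5)
(103, 135, 46, 93) z10 (503.4, 316.7, 248.9, 96.8, -6.8)
(188, 115, 38, 37) z10 (634.7, 96.2, 93.7, 93.4, 9.3)
(266, 109, 32, 32) z10 (661.7, -111.4, 88.3, 86.2, 0.1)
(224, 49, 26, 29) z10 (838.0, 15.0, 85.2, 68.5, 5.9)
(257, 48, 25, 29) z10 (842.5, -74.3, 84.8, 66.9, 14.1)
(302, 34, 16, 60) z10 (842.6, -197.9, 179.4, 38.8, 4.9)
```

View pics/c1.png

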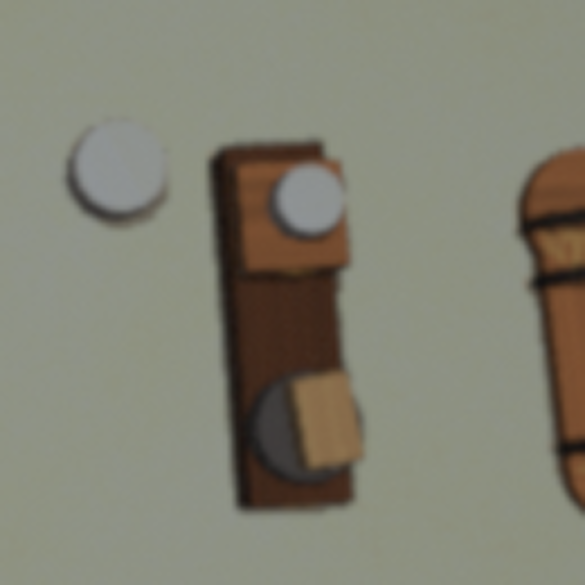

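The crop shows the bright tin on the square case at about (310,200), clearly smaller than the counter tin at (118,168), so the choice stands. The pale small case is at (328,420), overhanging the large tin.

Next I turn the tool so y lies along world y, then look over the trays with the wrist camera.

Careful with the scale: shifts go in shares of 50 mm and turns go in shares of 2 pi rad. That gives: -34 mm is -0.68, -28 mm is -0.56, -0.109 rad is -0.0173.

Emit:
{"fn": "hand_motion", "kwargs": {
  "increments": [
    {"aperture":1,"az":-0.0173},
    {"aperture":1,"az":-0.0173},
    {"aperture":1,"az":-0.0173},
    {"aperture":1,"az":-0.0173},
    {"aperture":1,"sx":-0.56,"sy":-0.68,"sz":-0.2},
    {"aperture":1,"sx":-0.56,"sy":-0.68,"sz":-0.2},
    {"aperture":1,"sx":-0.56,"sy":-0.68,"sz":-0.2},
    {"aperture":1,"sx":-0.56,"sy":-0.68,"sz":-0.2},
    {"aperture":1,"sx":-0.56,"sy":-0.68,"sz":-0.2},
    {"aperture":1,"sx":-0.56,"sy":-0.68,"sz":-0.2},
    {"aperture":1,"sx":-0.56,"sy":-0.68,"sz":-0.2},
    {"aperture":1,"sx":-0.56,"sy":-0.68,"sz":-0.2},
    {"aperture":1},
    {"aperture":1},
    {"aperture":1}
  ]
}}

```text
time_s: 1.65
ee_pos: [497.5, 318.0, 310.8]
ee_rot: [-0.001, 1.0, 0.0, -0.001]
force: [-0.3, -0.8, -0.6]
gripper_width: 1.004
finger_force: 0.0
```

```bash
python3 - <<'E'
from h import *
s=snapshot("wrist"); cv2.imwrite("pics/w1.png",s["frame"]); print(s["R"],s["t"],-s["R"].T@s["t"],s["camera_matrix"],s["k1"],get_obs()["ee_rot"],hold_point_z)
E
```

```text
[[-2.43614232e-04  9.99999096e-01  1.32269483e-03]
 [ 9.47136416e-01 -1.93625857e-04  3.20831066e-01]
 [ 3.20831032e-01  1.33093145e-03 -9.47135512e-01]] [-317.47314606 -538.07594624  296.36109222] [414.47214706 316.97423721 453.74551417] [[345.88891423   0.         258.51189543]
 [  0.         345.88891423 193.5584304 ]
 [  0.           0.           1.        ]] -0.051472417216476433 [-9.89560193e-04  9.99999278e-01  9.44382484e-05 -6.74493750e-04] 18.700000000000003
```

View pics/w1.png

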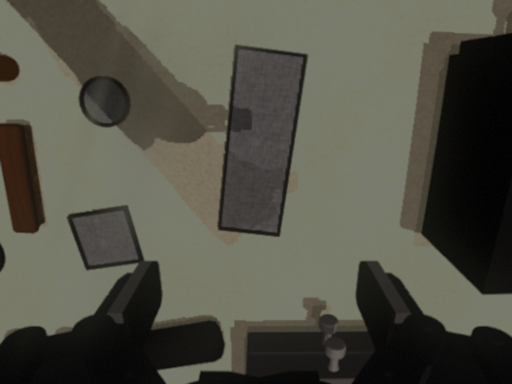

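The wrist view shows the long tray (262,140), the square tray (107,237) and the small round tray (105,101). Their dark rims are clear, and the gripper is at the bottom.

```bash
cat >> h.py <<'E'
def trays(s,ths=(50,60,70)):
    g=s["frame"].max(2)
    for th in ths:
        cs,h=cv2.findContours((g<th).astype(np.uint8),cv2.RETR_CCOMP,cv2.CHAIN_APPROX_NONE)
        for c,k in zip(cs,h[0]):
            a=cv2.contourArea(c); r=rect(s,c,10) if a>500 else None
            if r and r[2]<280 and k[3]<0 and a<26000: print(th,"out",cv2.boundingRect(c),r)
E
python3 - <<'E'
from h import *
s=snapshot("wrist"); f=s["frame"]; print(f[140,200:330:1].max(1))
trays(s)
E
```

```text
[120 120 120 120 121 120 119 120 120 119 120 120 119 121 119 119 120 122
 122 122 122 122 121 121 117 102  60  28  34  58  73  78  80  79  75  75
  74  75  77  77  75  74  73  72  72  72  73  76  78  81  80  81  81  82
  83  83  81  80  80  79  79  79  74  69  70  70  70  71  75  76  75  73
  71  72  72  72  73  70  70  70  73  75  75  74  75  75  74  74  74  71
  53  31  28  34  73 116 123 122 122 123 122 122 122 122 122 123 122 122
 123 123 122 123 123 123 123 123 123 123 123 123 123 123 123 123 121 121
 122 123 123 122]
50 out (0, 124, 44, 108) (544.1, 4.5, 153.7, 39.7, 4.2)
50 out (79, 76, 51, 51) (440.8, 124.2, 63.6, 61.3, 49.9)
50 out (218, 48, 89, 188) (502.6, 317.7, 241.4, 86.8, -7.0)
60 out (0, 124, 44, 109) (545.9, -8.3, 154.8, 49.2, -3.1)
60 out (79, 76, 52, 51) (442.4, 123.9, 65.0, 61.5, 89.1)
60 out (218, 46, 89, 190) (502.6, 317.7, 242.0, 87.4, -7.1)
70 out (0, 123, 45, 110) (545.5, -8.3, 156.5, 50.2, -3.1)
70 out (79, 75, 53, 52) (441.8, 124.2, 66.4, 62.7, 89.5)
70 out (218, 46, 89, 191) (502.9, 317.8, 242.7, 87.9, -6.9)
```

Converted, -40 mm is -0.8.

Emit:
{"fn": "hand_motion", "kwargs": {
  "increments": [
    {"aperture":1,"sy":-0.8},
    {"aperture":1,"sy":-0.8},
    {"aperture":1,"sy":-0.8},
    {"aperture":1,"sy":-0.8},
    {"aperture":1,"sy":-0.8},
    {"aperture":1,"sy":-0.8},
    {"aperture":1,"sy":-0.8},
    {"aperture":1,"sy":-0.8},
    {"aperture":1},
    {"aperture":1},
    {"aperture":1}
  ]
}}

```text
time_s: 2.85
ee_pos: [498.5, -1.1, 311.2]
ee_rot: [-0.001, 1.0, 0.0, -0.0]
force: [0.4, 0.7, -0.1]
gripper_width: 1.0
finger_force: 0.0
```

```bash
python3 - <<'E'
from h import *
s=snapshot("wrist"); cv2.imwrite("pics/w2.png",s["frame"]); trays(s,(60,70))
E
```

```text
60 out (189, 333, 140, 51) (853.5, -0.8, 236.9, 107.3, 90.0)
60 out (244, 120, 31, 113) (545.7, -1.8, 155.4, 34.8, -3.0)
60 out (331, 75, 51, 51) (443.0, 120.4, 63.3, 61.1, -89.4)
60 out (145, 62, 61, 69) (439.7, -105.1, 75.9, 59.0, 13.4)
60 out (0, 57, 56, 175) (514.0, -309.7, 244.6, 80.4, -13.2)
60 out (439, 49, 73, 186) (502.8, 314.8, 242.0, 93.3, -6.9)
70 out (189, 332, 141, 52) (852.5, 0.1, 238.6, 109.2, 90.0)
70 out (243, 120, 32, 113) (545.6, -2.4, 156.5, 36.6, -3.0)
70 out (331, 75, 51, 51) (443.0, 120.5, 63.6, 61.1, -89.4)
70 out (144, 62, 68, 70) (440.4, -102.6, 79.3, 64.9, 13.4)
70 out (0, 57, 56, 176) (514.9, -309.9, 246.2, 80.5, -13.2)
70 out (439, 49, 73, 186) (502.8, 314.5, 243.1, 94.0, -7.0)
```

Emit:
{"fn": "hand_motion", "kwargs": {
  "increments": [
    {"aperture":1,"sy":-0.8},
    {"aperture":1,"sy":-0.8},
    {"aperture":1,"sy":-0.8},
    {"aperture":1,"sy":-0.8},
    {"aperture":1,"sy":-0.8},
    {"aperture":1,"sy":-0.8},
    {"aperture":1,"sy":-0.8},
    {"aperture":1,"sy":-0.8},
    {"aperture":1},
    {"aperture":1},
    {"aperture":1}
  ]
}}

```text
time_s: 4.0
ee_pos: [499.3, -320.8, 311.0]
ee_rot: [-0.001, 1.0, 0.001, -0.0]
force: [-0.3, -0.7, 0.6]
gripper_width: 1.002
finger_force: 0.0
```

```bash
python3 - <<'E'
from h import *
s=snapshot("wrist"); cv2.imwrite("pics/w3.png",s["frame"])
E
```

```text
(no output)
```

View pics/w2.png

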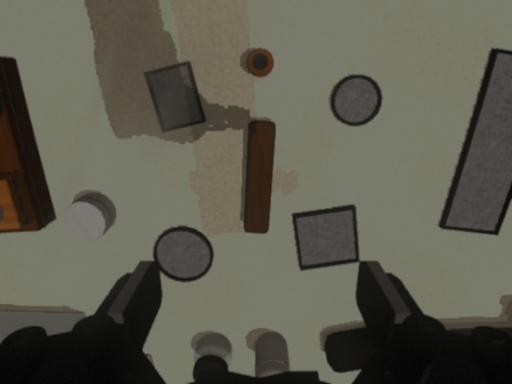

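View pics/w3.png

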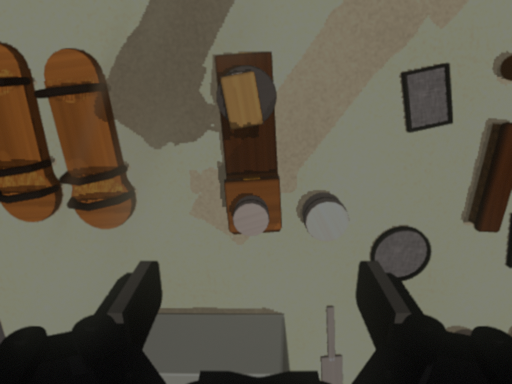

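w2 shows the oblong tray (175,97), small round tray (356,100), square tray (326,237) and large round tray (184,253). w3 shows the pile: small case (242,100) on the large tin (258,93), small tin (250,215) on the square case (253,205), and the larger look-alike tin on the counter at (325,217).

```bash
cat >> h.py <<'E'
def comp(mask,seed):
    m=cv2.morphologyEx(mask.astype(np.uint8),cv2.MORPH_OPEN,np.ones((3,3)))
    _,l=cv2.connectedComponents(m,connectivity=4); x,y=seed
    return max(cv2.findContours((l==l[y,x]).astype(np.uint8),cv2.RETR_EXTERNAL,cv2.CHAIN_APPROX_NONE)[0],key=cv2.contourArea) if m[y,x] else None
E
python3 - <<'E'
from h import *
s=snapshot("wrist"); f=s["frame"];g=f.max(2);hsv=cv2.cvtColor(f,cv2.COLOR_BGR2HSV)
for p in [(250,215),(325,217),(242,100),(252,187),(248,155),(266,85),(270,90),(235,60),(429,80),(400,250)]: print(p,hsv[p[1],p[0]],end=' ')
c=comp((hsv[...,1]<60)&(g>120),(250,215)); print("\ntin",c is not None and rect(s,c,105),hsv[215,225:275:4].tolist())
for n,p in(("obl",(429,95)),("lround",(400,250))):
    c=comp(g>=55,p); print(n,c is not None and rect(s,c,7),cv2.boundingRect(c))
# dark tray outer in this view
trays(s,(60,))
E
python3 - <<'E'
import re,sys
sys.path.insert(0,'.')
from h import *
E
```

```text
(250, 215) [ 13  34 120] (325, 217) [ 45   8 126] (242, 100) [ 17 138 122] (252, 187) [ 13 179  91] (248, 155) [ 12 168  50] (266, 85) [17 39 59] (270, 90) [20 40 58] (235, 60) [ 12 129  67] (429, 80) [10 20 76] (400, 250) [ 9 21 85] 
tin False [[20, 56, 123], [13, 169, 86], [14, 46, 72], [13, 33, 123], [11, 35, 124], [11, 33, 122], [11, 36, 121], [12, 36, 120], [12, 36, 122], [11, 33, 124], [13, 33, 124], [13, 137, 80], [13, 172, 92]]
obl (439.8, -107.0, 67.5, 47.3, 13.2) (407, 68, 41, 60)
lround (660.6, -110.5, 75.1, 73.0, 39.6) (375, 231, 52, 46)
60 out (189, 369, 141, 15) (892.1, -319.4, 238.6, 32.2, 89.9)
60 out (468, 122, 44, 110) (545.7, 5.1, 154.9, 51.8, -3.1)
60 out (401, 64, 51, 68) (439.7, -108.8, 75.4, 60.6, 13.1)
60 out (217, 53, 62, 130) (469.2, -335.3, 159.6, 72.6, 3.1)
60 out (0, 44, 127, 169) (494.9, -577.0, 211.2, 171.5, -13.1)
```

```bash
python3 - <<'E'
from h import *
s=snapshot("wrist"); f=s["frame"];g=f.max(2);hsv=cv2.cvtColor(f,cv2.COLOR_BGR2HSV);H,S,V=cv2.split(hsv)
def show(n,m,p,z):
    c=comp(m,p)
    if c is None: print(n,"none");return
    e,r=cv2.minEnclosingCircle(onplane(s,c,z).astype(np.float32)); print(n,cv2.boundingRect(c),rect(s,c,z),"circ",np.round(e,1),round(r,1))
show("tin",(S<48)&(V>95)&(H<18),(250,215),105)
show("case",(S>100)&(V>95),(242,100),105)
show("square top",(S>150)&(V>72),(252,187),77)
show("ltin",(S<60)&(V<66),(268,90),77)
show("pile",(S>90)|(V<66),(248,155),45)
E
```

```text
tin (234, 204, 35, 32) (565.0, -329.7, 37.3, 36.8, -90.0) circ [ 564.9 -329.8] 19.4
case (222, 72, 40, 55) (438.0, -337.5, 49.5, 32.2, 10.2) circ [ 437.9 -337.5] 28.2
square top (226, 180, 55, 50) (559.8, -327.4, 61.7, 61.5, 3.4) circ [ 559.6 -327. ] 42.1
ltin (230, 66, 46, 53) (426.2, -321.6, 61.0, 29.8, 37.6) circ [ 434.4 -332.3] 30.5
pile (216, 53, 66, 181) (499.3, -332.7, 217.6, 68.6, 3.7) circ [ 499.6 -331.8] 111.8
```

Converted, 40 mm is 0.8, -33 mm is -0.66.

Emit:
{"fn": "hand_motion", "kwargs": {
  "increments": [
    {"aperture":1,"sx":-0.66,"sy":-0.09,"sz":0.6},
    {"aperture":1,"sx":-0.66,"sy":-0.09,"sz":0.6},
    {"aperture":1,"sz":0.8},
    {"aperture":1,"sz":0.8},
    {"aperture":1,"sz":0.6},
    {"aperture":1,"sz":0.4},
    {"aperture":1},
    {"aperture":1}
  ]
}}

```text
time_s: 4.95
ee_pos: [564.8, -331.8, 121.9]
ee_rot: [-0.0, 1.0, 0.0, 0.0]
force: [0.2, -0.4, 0.3]
gripper_width: 1.002
finger_force: 0.0
```

```bash
python3 - <<'E'
from h import *
print(get_obs()["ee_pos"])
s=snapshot("wrist"); cv2.imwrite("pics/w4.png",s["frame"])
E
```

```text
[ 564.81741926 -331.75248872  121.91733363]
```

View pics/w4.png

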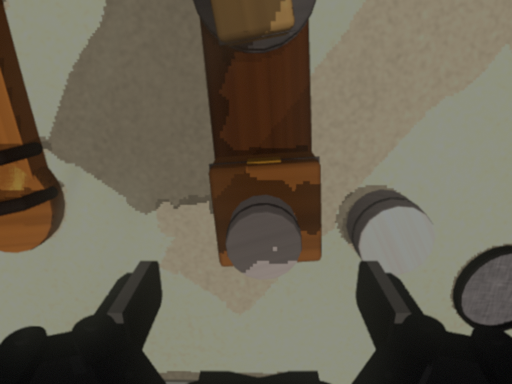

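The tin (264,237) sits centred between the fingers. I go down and grip.

Converted, 15 mm is 0.3, 13 mm is 0.26.

Emit:
{"fn": "hand_motion", "kwargs": {
  "increments": [
    {"aperture":1,"sy":0.02,"sz":0.3},
    {"aperture":1,"sz":0.26},
    {"aperture":1,"sz":0.2},
    {"aperture":0.6},
    {"aperture":0.3},
    {"aperture":0.3},
    {"aperture":0.3},
    {"aperture":0.3},
    {"aperture":0.3},
    {"aperture":0.3}
  ],
  "grip_n": 25
}}

```text
time_s: 6.0
ee_pos: [564.7, -331.6, 84.0]
ee_rot: [0.0, 1.0, -0.0, 0.001]
force: [-0.6, -0.7, 4.3]
gripper_width: 0.457
finger_force: 25.6
```

Converted, -20 mm is -0.4, -10 mm is -0.2.

Emit:
{"fn": "hand_motion", "kwargs": {
  "increments": [
    {"aperture":0.3,"sz":-0.2},
    {"aperture":0.3,"sz":-0.4},
    {"aperture":0.3,"sz":-0.4},
    {"aperture":0.3,"sz":-0.4},
    {"aperture":0.3,"sz":-0.4},
    {"aperture":0.3},
    {"aperture":0.3}
  ]
}}

```text
time_s: 6.7
ee_pos: [564.2, -331.0, 173.4]
ee_rot: [0.0, 1.0, 0.0, 0.0]
force: [-0.7, -0.3, -1.1]
gripper_width: 0.458
finger_force: 25.3
```

```bash
python3 - <<'E'
from h import *
cv2.imwrite("pics/w5.png",snapshot("wrist")["frame"])
E
```

```text
(no output)
```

View pics/w5.png

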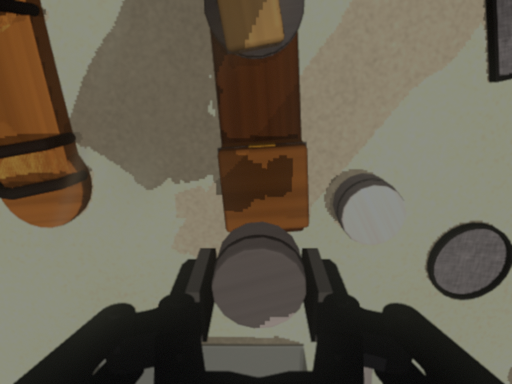

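The tin is held upright at (260,275). I carry it to the small round tray.

Emit:
{"fn": "hand_motion", "kwargs": {
  "increments": [
    {"aperture":0.3,"sx":0.22,"sy":0.82},
    {"aperture":0.3,"sx":0.22,"sy":0.82},
    {"aperture":0.3,"sx":0.22,"sy":0.82},
    {"aperture":0.3,"sx":0.22,"sy":0.82},
    {"aperture":0.3,"sx":0.22,"sy":0.82},
    {"aperture":0.3,"sx":0.22,"sy":0.82},
    {"aperture":0.3,"sx":0.22,"sy":0.82},
    {"aperture":0.3,"sx":0.22,"sy":0.82},
    {"aperture":0.3,"sx":0.22,"sy":0.82},
    {"aperture":0.3,"sx":0.22,"sy":0.82},
    {"aperture":0.3,"sx":0.22,"sy":0.86},
    {"aperture":0.3,"sz":0.6},
    {"aperture":0.3,"sz":0.6},
    {"aperture":0.3,"sz":0.6},
    {"aperture":0.3,"sz":0.4},
    {"aperture":0.3,"sz":0.4},
    {"aperture":0.3},
    {"aperture":0.3}
  ]
}}

```text
time_s: 8.55
ee_pos: [443.0, 121.5, 43.0]
ee_rot: [0.0, 1.0, -0.0, -0.001]
force: [-0.1, 0.2, -0.3]
gripper_width: 0.459
finger_force: 25.4
```

```bash
python3 - <<'E'
from h import *
cv2.imwrite("pics/w6.png",snapshot("wrist")["frame"])
E
```

```text
(no output)
```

View pics/w6.png

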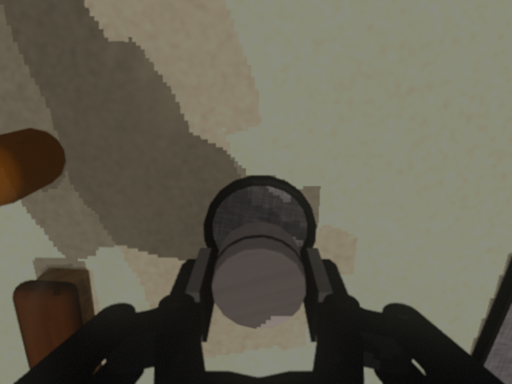

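The tin is centred over the tray, whose rim runs from 205 to 314 around column 260. I lower and release.

Converted, 15 mm is 0.3, 10 mm is 0.2.

Emit:
{"fn": "hand_motion", "kwargs": {
  "increments": [
    {"aperture":0.3,"sz":0.3},
    {"aperture":0.3,"sz":0.2},
    {"aperture":0.3,"sz":0.12},
    {"aperture":0.3},
    {"aperture":0.3}
  ]
}}

```text
time_s: 9.1
ee_pos: [443.8, 121.8, 12.6]
ee_rot: [0.0, 1.0, 0.0, 0.0]
force: [-0.1, -0.2, -0.8]
gripper_width: 0.46
finger_force: 25.4
```

Emit:
{"fn": "hand_motion", "kwargs": {
  "increments": [
    {"aperture":0.7},
    {"aperture":0.7},
    {"aperture":0.7},
    {"aperture":0.7},
    {"aperture":0.7,"sz":-0.4},
    {"aperture":0.7,"sz":-0.8},
    {"aperture":1,"sz":-0.8},
    {"aperture":1,"sz":-0.8},
    {"aperture":1}
  ]
}}

```text
time_s: 10.0
ee_pos: [446.9, 122.9, 156.9]
ee_rot: [0.001, 1.0, 0.002, 0.004]
force: [1.4, 0.0, 0.5]
gripper_width: 1.0
finger_force: 0.0
```

```bash
python3 - <<'E'
from h import *
s=snapshot("wrist");f=s["frame"];cv2.imwrite("pics/w7.png",f)
print(get_obs()["ee_pos"])
E
```

```text
[445.40146427 122.52838239 154.68376951]
```

View pics/w7.png

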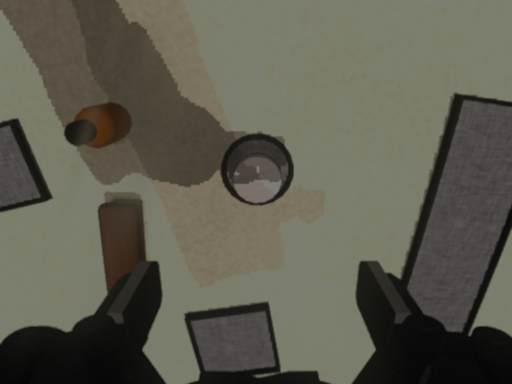

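The small tin lies inside its tray at (257,172). Next is the small case.

Converted, -39 mm is -0.78, -30 mm is -0.6, -0.09 rad is -0.0143.

Emit:
{"fn": "hand_motion", "kwargs": {
  "increments": [
    {"aperture":1,"sy":-0.6,"sz":-0.5},
    {"aperture":1,"sy":-0.78},
    {"aperture":1,"sy":-0.78},
    {"aperture":1,"sy":-0.78},
    {"aperture":1,"sy":-0.78},
    {"aperture":1,"sy":-0.78},
    {"aperture":1,"sy":-0.78},
    {"aperture":1,"sy":-0.78},
    {"aperture":1,"sy":-0.78},
    {"aperture":1,"sy":-0.78},
    {"aperture":1,"sy":-0.78},
    {"aperture":1,"sy":-0.78},
    {"aperture":1,"sx":0.08},
    {"aperture":1,"az":-0.0143},
    {"aperture":1,"az":-0.014},
    {"aperture":1},
    {"aperture":1},
    {"aperture":1}
  ]
}}

```text
time_s: 11.85
ee_pos: [439.1, -336.7, 176.8]
ee_rot: [-0.088, 0.996, 0.0, -0.0]
force: [-1.4, -0.1, 0.2]
gripper_width: 1.0
finger_force: 0.0
```

```bash
cat >> h.py <<'E'
def blob(s,n,m,p,z):
    c=comp(m,p)
    if c is None: print(n,"none");return
    e,r=cv2.minEnclosingCircle(onplane(s,c,z).astype(np.float32)); print(n,cv2.boundingRect(c),rect(s,c,z),"circ",np.round(e,1),round(r,1))
def togo(x,y,z,yaw):
    """remaining tool-frame shift and rz to put TCP at x,y,z with tool y at 90+yaw deg"""
    from scipy.spatial.transform import Rotation as Ro
    o=get_obs(); R=Ro.from_quat(o["ee_rot"]).as_matrix(); a=np.deg2rad(90+yaw)
    c=np.arctan2(R[1,1],R[0,1]); print("tcp",np.round(o["ee_pos"],1),"tilt",np.round(R[:,2],3),"togo",np.round(R.T@(np.array([x,y,z])-o["ee_pos"]),1),"rz",round(-(a-c),3))
E
python3 - <<'E'
from h import *
s=snapshot("wrist"); f=s["frame"]; H,S,V=cv2.split(cv2.cvtColor(f,cv2.COLOR_BGR2HSV))
p=tuple(int(v) for v in topix(s,[[438,-337.5,105]])[0]); print(p,f.shape)
blob(s,"case",(S>100)&(V>95),p,105); blob(s,"case2",(S>100)&(V>85),p,105)
togo(438,-337.5,85,10.2)
E
```

```text
(258, 206) (384, 512, 3)
case none
case2 none
tcp [ 439.2 -336.8  177. ] tilt [-0.  0. -1.] togo [ 1.2 -0.5 92. ] rz -0.002
```

```bash
python3 - <<'E'
from h import *
s=snapshot("wrist"); f=s["frame"]; hsv=cv2.cvtColor(f,cv2.COLOR_BGR2HSV);H,S,V=cv2.split(hsv)
print(hsv[206,190:330:6].tolist(), hsv[140:270:8,258].tolist())
for a,b in((90,50),(90,60),(100,40),(80,55)): blob(s,"case",(S>a)&(V>b)&(H>14),(258,206),105)
E
```

```text
[[21, 57, 129], [21, 55, 130], [22, 53, 129], [20, 60, 128], [20, 58, 124], [19, 84, 58], [12, 49, 52], [15, 92, 39], [17, 139, 66], [17, 145, 104], [16, 150, 75], [17, 146, 68], [16, 148, 74], [17, 146, 68], [17, 142, 104], [18, 142, 117], [17, 43, 53], [13, 42, 54], [13, 42, 55], [19, 56, 127], [19, 58, 124], [21, 58, 128], [20, 59, 129], [21, 57, 130]] [[12, 166, 40], [15, 55, 28], [5, 41, 37], [13, 51, 45], [17, 143, 82], [17, 145, 67], [17, 145, 67], [17, 143, 80], [17, 145, 67], [17, 140, 115], [17, 141, 114], [17, 141, 114], [17, 141, 114], [12, 185, 55], [12, 188, 53], [12, 181, 52], [12, 175, 51]]
case (232, 167, 52, 75) (437.4, -338.1, 52.5, 34.1, 10.0) circ [ 437.7 -338.2] 29.7
case (233, 168, 51, 74) (437.7, -337.8, 51.8, 33.5, 10.0) circ [ 438.3 -338.3] 29.3
case (232, 161, 52, 81) (435.4, -338.5, 56.4, 34.1, 10.1) circ [ 435.7 -338.4] 31.4
case (232, 168, 52, 74) (437.7, -338.0, 51.8, 33.9, 10.0) circ [ 438.  -338.2] 29.5
```

Converted, 30 mm is 0.6, 1.5 mm is 0.03.

Emit:
{"fn": "hand_motion", "kwargs": {
  "increments": [
    {"aperture":1,"sx":0.03,"sy":-0.02,"sz":0.6},
    {"aperture":1,"sz":0.6},
    {"aperture":1,"sz":0.4},
    {"aperture":1,"sz":0.24},
    {"aperture":0.5},
    {"aperture":0.2},
    {"aperture":0.2},
    {"aperture":0.2},
    {"aperture":0.2},
    {"aperture":0.2},
    {"aperture":0.2}
  ],
  "grip_n": 25
}}

```text
time_s: 13.05
ee_pos: [438.8, -339.0, 86.5]
ee_rot: [-0.088, 0.996, -0.001, 0.001]
force: [-1.1, 0.8, 6.5]
gripper_width: 0.394
finger_force: 25.8
```

Emit:
{"fn": "hand_motion", "kwargs": {
  "increments": [
    {"aperture":0.2,"sz":-0.1},
    {"aperture":0.2,"sz":-0.2},
    {"aperture":0.2,"sz":-0.4},
    {"aperture":0.2,"sz":-0.6},
    {"aperture":0.2},
    {"aperture":0.2}
  ]
}}

```text
time_s: 13.65
ee_pos: [438.4, -338.6, 151.2]
ee_rot: [-0.089, 0.996, -0.0, 0.001]
force: [0.0, 0.1, -1.5]
gripper_width: 0.391
finger_force: 25.1
```

```bash
python3 - <<'E'
from h import *
togo(440,-106.5,120,13.2)
E
```

```text
tcp [ 438.4 -338.6  151.2] tilt [ 0.002 -0.001 -1.   ] togo [-42.5 228.2  31.1] rz -0.053
```

Converted, 38 mm is 0.76, 30 mm is 0.6, -0.053 rad is -0.0084.

Emit:
{"fn": "hand_motion", "kwargs": {
  "increments": [
    {"aperture":0.2,"sx":-0.14,"sy":0.76},
    {"aperture":0.2,"sx":-0.14,"sy":0.76},
    {"aperture":0.2,"sx":-0.14,"sy":0.76},
    {"aperture":0.2,"sx":-0.14,"sy":0.76},
    {"aperture":0.2,"sx":-0.14,"sy":0.76},
    {"aperture":0.2,"sx":-0.15,"sy":0.76},
    {"aperture":0.2,"sz":0.6,"az":-0.0084},
    {"aperture":0.2,"sz":0.6},
    {"aperture":0.2,"sz":0.6},
    {"aperture":0.2,"sz":0.4},
    {"aperture":0.2,"sz":0.3},
    {"aperture":0.2},
    {"aperture":0.2}
  ]
}}

```text
time_s: 14.95
ee_pos: [439.0, -106.5, 25.1]
ee_rot: [-0.115, 0.993, 0.0, -0.001]
force: [-0.2, 0.5, -0.1]
gripper_width: 0.388
finger_force: 25.1
```

```bash
python3 - <<'E'
from h import *
togo(440,-106.5,13,13.2)
E
```

```text
tcp [ 439.  -106.5   25.1] tilt [-0.001  0.    -1.   ] togo [-1.  -0.3 12.1] rz -0.0
```

Converted, 6 mm is 0.12, 4 mm is 0.08.

Emit:
{"fn": "hand_motion", "kwargs": {
  "increments": [
    {"aperture":0.2,"sx":-0.02,"sz":0.12},
    {"aperture":0.2,"sz":0.08},
    {"aperture":0.2,"sz":0.04},
    {"aperture":0.2},
    {"aperture":0.2}
  ]
}}

```text
time_s: 15.45
ee_pos: [440.8, -106.3, 13.5]
ee_rot: [-0.115, 0.993, -0.0, 0.0]
force: [-0.2, 0.9, 2.4]
gripper_width: 0.398
finger_force: 25.4
```

Emit:
{"fn": "hand_motion", "kwargs": {
  "increments": [
    {"aperture":0.7},
    {"aperture":0.7},
    {"aperture":0.7},
    {"aperture":0.7},
    {"aperture":0.7,"sz":-0.4},
    {"aperture":0.7,"sz":-0.8},
    {"aperture":1,"sz":-0.8},
    {"aperture":1,"sz":-0.8},
    {"aperture":1},
    {"aperture":1}
  ]
}}

```text
time_s: 16.45
ee_pos: [441.1, -106.1, 154.0]
ee_rot: [-0.115, 0.993, -0.0, 0.001]
force: [-0.6, -0.0, -0.1]
gripper_width: 1.0
finger_force: 0.0
```

```bash
python3 - <<'E'
from h import *
s=snapshot("wrist"); f=s["frame"]; hsv=cv2.cvtColor(f,cv2.COLOR_BGR2HSV);H,S,V=cv2.split(hsv)
p=tuple(int(v) for v in topix(s,[[440,-106.5,32]])[0]); print(p,hsv[p[1],p[0]])
blob(s,"case",(S>90)&(V>50),p,32); trays(s,(50,60))
togo(560,-328,200,3.5)
E
```

```text
(259, 183) [ 17 145 109]
case (238, 152, 42, 63) (440.1, -107.0, 52.0, 33.5, 13.1) circ [ 440.2 -106.7] 29.4
50 out (169, 331, 159, 53) (637.9, -71.9, 172.8, 72.2, -76.8)
50 out (0, 262, 165, 122) (644.8, -260.6, 207.2, 152.9, -74.4)
50 out (352, 260, 160, 124) (555.5, 117.2, 201.5, 155.2, -79.3)
50 out (304, 230, 85, 135) (549.1, -10.3, 161.2, 39.4, -12.8)
50 out (458, 199, 54, 63) (442.7, 106.7, 62.8, 45.6, 3.1)
50 out (403, 164, 29, 26) (408.9, 27.4, 27.9, 19.1, 74.7)
50 out (225, 131, 69, 85) (438.5, -107.0, 75.0, 57.4, 13.1)
50 out (0, 58, 43, 257) (517.0, -311.0, 257.0, 43.7, -0.9)
60 out (168, 331, 161, 53) (637.9, -71.8, 174.7, 72.2, -76.8)
60 out (0, 262, 166, 122) (644.7, -260.5, 207.5, 153.0, -74.4)
60 out (304, 229, 208, 155) (576.9, 99.3, 272.3, 162.6, 75.5)
60 out (457, 199, 55, 63) (442.1, 107.5, 62.8, 48.6, -1.3)
60 out (402, 164, 30, 26) (409.0, 27.3, 28.6, 19.6, 74.4)
60 out (371, 142, 38, 41) (400.7, -4.8, 32.6, 27.0, -9.1)
60 out (224, 130, 71, 86) (438.1, -107.1, 75.8, 58.1, 13.1)
60 out (0, 57, 44, 259) (517.6, -310.5, 258.5, 44.7, -0.9)
tcp [ 440.2 -106.   153. ] tilt [-0.  0. -1.] togo [ -65.9 -243.5  -47.1] rz 0.169
```

The small case is within 2 mm of its tray centre. Next is the square case.

Converted, -35 mm is -0.7, -10 mm is -0.2, 0.085 rad is 0.0135.

Emit:
{"fn": "hand_motion", "kwargs": {
  "increments": [
    {"aperture":1,"sx":-0.2,"sy":-0.7,"sz":-0.14},
    {"aperture":1,"sx":-0.2,"sy":-0.7,"sz":-0.14},
    {"aperture":1,"sx":-0.18,"sy":-0.7,"sz":-0.14},
    {"aperture":1,"sx":-0.18,"sy":-0.7,"sz":-0.14},
    {"aperture":1,"sx":-0.18,"sy":-0.7,"sz":-0.14},
    {"aperture":1,"sx":-0.18,"sy":-0.7,"sz":-0.14},
    {"aperture":1,"sx":-0.18,"sy":-0.7,"sz":-0.08},
    {"aperture":1,"az":0.0135},
    {"aperture":1,"az":0.0135},
    {"aperture":1},
    {"aperture":1}
  ]
}}

```text
time_s: 17.6
ee_pos: [559.1, -329.4, 197.6]
ee_rot: [-0.031, 1.0, 0.001, -0.001]
force: [-0.1, 0.4, -0.5]
gripper_width: 1.003
finger_force: 0.0
```

```bash
python3 - <<'E'
from h import *
s=snapshot("wrist"); f=s["frame"]; hsv=cv2.cvtColor(f,cv2.COLOR_BGR2HSV);H,S,V=cv2.split(hsv)
p=tuple(int(v) for v in topix(s,[[560,-327.5,77]])[0]); print(p,hsv[p[1],100:400:8].tolist(),hsv[100:300:8,p[0]].tolist())
for v in (50,60,70): blob(s,"sq",(S>120)&(V>v),p,77)
togo(560,-328,54,3.4)
E
```

```text
(261, 187) [[33, 40, 127], [32, 40, 126], [32, 26, 126], [32, 38, 126], [32, 31, 125], [32, 37, 125], [33, 38, 126], [33, 40, 127], [34, 34, 127], [21, 58, 124], [20, 57, 125], [32, 38, 126], [20, 57, 125], [20, 57, 126], [21, 57, 126], [21, 65, 75], [14, 181, 90], [13, 187, 90], [13, 184, 90], [13, 188, 88], [13, 192, 89], [14, 186, 89], [14, 191, 88], [14, 183, 89], [13, 183, 88], [13, 159, 80], [20, 58, 124], [22, 55, 126], [20, 62, 90], [17, 41, 56], [13, 42, 55], [15, 35, 58], [13, 37, 62], [17, 36, 63], [26, 31, 66], [33, 36, 128], [34, 34, 128], [36, 32, 129]] [[11, 184, 61], [12, 181, 62], [12, 196, 61], [12, 191, 60], [10, 174, 44], [12, 206, 31], [15, 207, 48], [12, 185, 55], [13, 194, 54], [14, 190, 67], [14, 187, 97], [13, 193, 86], [14, 191, 88], [13, 183, 92], [13, 186, 92], [14, 179, 101], [20, 58, 119], [20, 57, 126], [21, 57, 126], [23, 52, 127], [34, 34, 128], [34, 34, 129], [33, 36, 128], [34, 30, 128], [33, 36, 128]]
sq (222, 145, 80, 82) (559.6, -327.5, 67.9, 62.7, 3.5) circ [ 559.7 -327.6] 42.9
sq (223, 178, 78, 47) (571.8, -326.6, 62.5, 39.7, -86.5) circ [ 571.3 -326.6] 35.5
sq (224, 179, 77, 45) (571.8, -326.5, 62.2, 38.0, -86.5) circ [ 571.7 -326.5] 35.3
tcp [ 559.3 -329.4  198.1] tilt [-0.002  0.001 -1.   ] togo [ -1.1   1.3 144.1] rz 0.003
```

Converted, 40 mm is 0.8, 30 mm is 0.6.

Emit:
{"fn": "hand_motion", "kwargs": {
  "increments": [
    {"aperture":1,"sx":-0.024,"sy":0.044,"sz":0.8},
    {"aperture":1,"sz":0.8},
    {"aperture":1,"sz":0.6},
    {"aperture":1,"sz":0.4},
    {"aperture":1,"sz":0.2},
    {"aperture":1,"sz":0.17},
    {"aperture":1},
    {"aperture":0.6},
    {"aperture":0.5},
    {"aperture":0.5},
    {"aperture":0.5},
    {"aperture":0.5}
  ],
  "grip_n": 35
}}

```text
time_s: 18.85
ee_pos: [561.7, -328.2, 52.2]
ee_rot: [-0.03, 1.0, -0.0, 0.001]
force: [-1.1, 0.2, 5.8]
gripper_width: 0.74
finger_force: 40.2
```

Emit:
{"fn": "hand_motion", "kwargs": {
  "increments": [
    {"aperture":0.5,"sz":-0.1},
    {"aperture":0.5,"sz":-0.2},
    {"aperture":0.5,"sz":-0.4},
    {"aperture":0.5,"sz":-0.6},
    {"aperture":0.5,"sz":-0.8},
    {"aperture":0.5},
    {"aperture":0.5}
  ]
}}

```text
time_s: 19.55
ee_pos: [561.3, -327.9, 157.1]
ee_rot: [-0.03, 1.0, -0.0, 0.001]
force: [-0.1, 0.3, -1.6]
gripper_width: 0.745
finger_force: 39.4
```

```bash
python3 - <<'E'
from h import *
cv2.imwrite("pics/w8.png",snapshot("wrist")["frame"]); togo(634.7,96,150,8)
s=snapshot("top");f=s["frame"];g=f.max(2); c=comp(g>=62,(207,133)); print(f[133,185:230].max(1))
for th in(58,62,66,70):
  c=comp(g>=th,(207,133)); print(th,c is not None and (cv2.boundingRect(c),rect(s,c,7)))
for th in (70,90,100): c=comp(g<th,(207,133)); print(th,c is not None and (cv2.boundingRect(c),rect(s,c,10)))
E
```

```text
tcp [ 560.5 -327.3  155.6] tilt [-0.     0.001 -1.   ] togo [-99.7 418.    5.8] rz -0.079
[169 169 169 168 160 125  81  83 100 105 102 101 103 105 105 105 105 105
 104 104 104 104 105 107 108 106 106 104 102 103 104 104 104 104 103  95
  72  78 123 156 167 169 168 169 169]
58 ((0, 0, 512, 384), (493.2, -58.4, 1624.3, 1187.0, -89.1))
62 ((0, 0, 512, 384), (492.9, -59.1, 1623.2, 1186.9, -89.1))
66 ((0, 0, 512, 384), (491.5, -45.5, 1577.2, 1158.2, 89.9))
70 ((0, 16, 512, 368), (452.9, -44.9, 1576.3, 1080.9, 89.9))
70 False
90 False
100 False
```

View pics/w8.png

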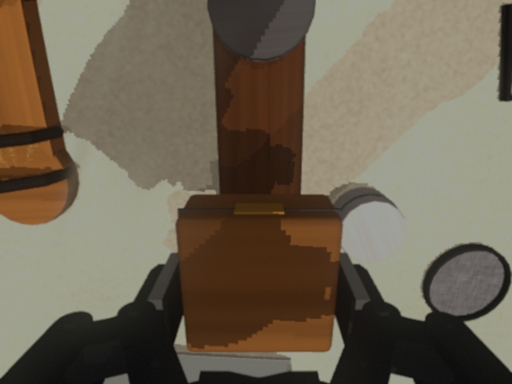

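The square case is held level and centred at (262,280). I carry it to the square tray.

Converted, 38 mm is 0.76, 30 mm is 0.6, -0.079 rad is -0.0126.

Emit:
{"fn": "hand_motion", "kwargs": {
  "increments": [
    {"aperture":0.5,"sx":-0.18,"sy":0.76},
    {"aperture":0.5,"sx":-0.18,"sy":0.76},
    {"aperture":0.5,"sx":-0.18,"sy":0.76},
    {"aperture":0.5,"sx":-0.18,"sy":0.76},
    {"aperture":0.5,"sx":-0.18,"sy":0.76},
    {"aperture":0.5,"sx":-0.18,"sy":0.76},
    {"aperture":0.5,"sx":-0.18,"sy":0.76},
    {"aperture":0.5,"sx":-0.18,"sy":0.76},
    {"aperture":0.5,"sx":-0.18,"sy":0.76},
    {"aperture":0.5,"sx":-0.18,"sy":0.76},
    {"aperture":0.5,"sx":-0.18,"sy":0.76,"az":-0.0126},
    {"aperture":0.5,"sz":0.6},
    {"aperture":0.5,"sz":0.6},
    {"aperture":0.5,"sz":0.6},
    {"aperture":0.5,"sz":0.5},
    {"aperture":0.5},
    {"aperture":0.5}
  ]
}}

```text
time_s: 21.35
ee_pos: [633.7, 95.2, 40.1]
ee_rot: [-0.07, 0.998, -0.0, -0.001]
force: [-0.6, 0.5, -0.5]
gripper_width: 0.74
finger_force: 39.3
```

```bash
python3 - <<'E'
from h import *
togo(634.7,96,10.5,8)
s=snapshot("wrist"); cv2.imwrite("pics/w9.png",s["frame"])
g=s["frame"].max(2)
E
```

```text
tcp [633.7  95.2  40.1] tilt [-0.002 -0.001 -1.   ] togo [-1.1  0.6 29.6] rz -0.0
```

View pics/w9.png

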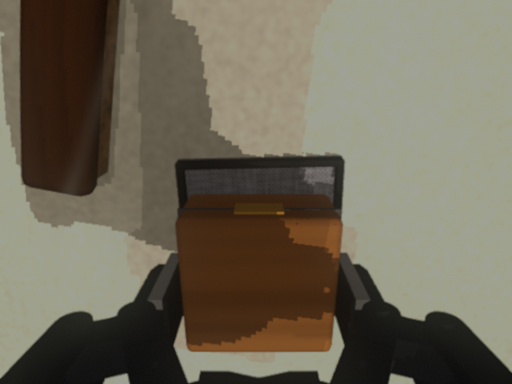

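The case is centred over the tray (rim columns 176–344) and parallel to it. I lower it.

Converted, 14 mm is 0.28, 8 mm is 0.16.

Emit:
{"fn": "hand_motion", "kwargs": {
  "increments": [
    {"aperture":0.5,"sx":-0.02,"sy":0.012,"sz":0.28},
    {"aperture":0.5,"sz":0.16},
    {"aperture":0.5,"sz":0.08},
    {"aperture":0.5,"sz":0.05},
    {"aperture":0.5},
    {"aperture":0.5}
  ]
}}

```text
time_s: 22.0
ee_pos: [635.6, 96.2, 12.5]
ee_rot: [-0.07, 0.998, 0.0, 0.0]
force: [0.3, 0.8, -1.0]
gripper_width: 0.742
finger_force: 39.4
```

Careful with the scale: shifts go in shares of 50 mm and turns go in shares of 2 pi rad. That gives: 1.5 mm is 0.03, 0.8 mm is 0.016.

Emit:
{"fn": "hand_motion", "kwargs": {
  "increments": [
    {"aperture":0.5,"sx":0.016,"sz":0.03},
    {"aperture":0.5},
    {"aperture":0.5}
  ]
}}

```text
time_s: 22.3
ee_pos: [635.1, 96.2, 11.2]
ee_rot: [-0.07, 0.998, 0.0, 0.001]
force: [0.8, -0.1, 0.1]
gripper_width: 0.745
finger_force: 39.6
```

Emit:
{"fn": "hand_motion", "kwargs": {
  "increments": [
    {"aperture":1},
    {"aperture":1},
    {"aperture":1},
    {"aperture":1},
    {"aperture":1,"sz":-0.4},
    {"aperture":1,"sz":-0.8},
    {"aperture":1,"sz":-0.8},
    {"aperture":1,"sz":-0.8},
    {"aperture":1,"sz":-0.8},
    {"aperture":1},
    {"aperture":1}
  ]
}}

```text
time_s: 23.4
ee_pos: [635.0, 96.3, 191.7]
ee_rot: [-0.07, 0.998, 0.0, 0.001]
force: [0.2, 0.9, -2.5]
gripper_width: 1.0
finger_force: 0.0
```

```bash
python3 - <<'E'
from h import *
s=snapshot("wrist"); f=s["frame"]; hsv=cv2.cvtColor(f,cv2.COLOR_BGR2HSV);H,S,V=cv2.split(hsv)
p=tuple(int(v) for v in topix(s,[[634,96,36]])[0]); print(p,hsv[p[1],p[0]])
for v in(45,60): blob(s,"sq",(S>120)&(V>v),p,36)
trays(s,(40,50))
togo(435,-334,200,3.5)
E
```

```text
(258, 172) [ 13 187  86]
sq (223, 133, 72, 73) (631.7, 94.9, 66.3, 63.0, 7.9) circ [633.4  95.5] 43.4
sq (224, 138, 71, 67) (633.4, 95.4, 62.6, 61.0, -82.1) circ [633.7  95.9] 42.7
40 out (191, 372, 136, 12) (900.5, 132.7, 168.5, 18.7, -82.2)
40 out (0, 262, 165, 122) (859.6, -97.2, 233.5, 172.6, -79.7)
40 out (212, 120, 92, 89) (634.3, 95.8, 87.2, 86.1, 9.3)
40 out (5, 120, 73, 85) (656.9, -121.0, 87.4, 63.3, -17.1)
40 out (423, 0, 89, 194) (542.9, 310.5, 161.4, 91.6, -6.9)
50 out (190, 372, 138, 12) (900.5, 132.7, 171.0, 18.8, -82.2)
50 out (0, 262, 166, 122) (859.5, -96.9, 234.0, 172.7, -79.7)
50 out (211, 120, 94, 89) (634.3, 95.6, 87.5, 87.1, 9.1)
50 out (4, 120, 77, 86) (657.6, -119.4, 88.3, 67.6, -16.0)
50 out (423, 0, 89, 194) (543.0, 310.4, 161.5, 92.0, -6.9)
50 out (135, 0, 51, 134) (556.2, -6.2, 115.3, 36.9, -3.1)
tcp [634.1  96.2 190.3] tilt [-0.001  0.    -1.   ] togo [ 256.9 -398.4   -9.6] rz 0.078
```

The square case is within 1 mm. Next is the large tin.

Converted, -36.2 mm is -0.724, 23.4 mm is 0.468, 0.078 rad is 0.0124.

Emit:
{"fn": "hand_motion", "kwargs": {
  "increments": [
    {"aperture":1,"sx":0.468,"sy":-0.724,"sz":-0.02},
    {"aperture":1,"sx":0.468,"sy":-0.724,"sz":-0.02},
    {"aperture":1,"sx":0.468,"sy":-0.724,"sz":-0.02},
    {"aperture":1,"sx":0.468,"sy":-0.724,"sz":-0.02},
    {"aperture":1,"sx":0.468,"sy":-0.724,"sz":-0.02},
    {"aperture":1,"sx":0.468,"sy":-0.724,"sz":-0.02},
    {"aperture":1,"sx":0.468,"sy":-0.724,"sz":-0.02},
    {"aperture":1,"sx":0.468,"sy":-0.724,"sz":-0.02},
    {"aperture":1,"sx":0.468,"sy":-0.724,"sz":-0.02},
    {"aperture":1,"sx":0.468,"sy":-0.724,"sz":-0.02},
    {"aperture":1,"sx":0.468,"sy":-0.724,"az":0.0124},
    {"aperture":1},
    {"aperture":1},
    {"aperture":1}
  ]
}}

```text
time_s: 24.85
ee_pos: [435.2, -332.3, 199.7]
ee_rot: [-0.032, 0.999, 0.001, -0.001]
force: [-0.2, 0.4, 0.1]
gripper_width: 1.001
finger_force: 0.0
```

```bash
python3 - <<'E'
from h import *
s=snapshot("wrist"); f=s["frame"]; hsv=cv2.cvtColor(f,cv2.COLOR_BGR2HSV);H,S,V=cv2.split(hsv)
p=tuple(int(v) for v in topix(s,[[435,-334,77]])[0]); print(p,hsv[p[1],180:340:6].tolist(),hsv[100:300:8,p[0]].tolist())
for v in(75,95): blob(s,"tin",(S<70)&(V<v),p,77)
togo(435,-334,51,3.5)
E
```

```text
(256, 185) [[21, 56, 131], [33, 40, 133], [20, 56, 131], [21, 55, 131], [21, 55, 131], [20, 57, 129], [21, 61, 100], [17, 51, 35], [11, 38, 53], [13, 35, 51], [15, 40, 51], [13, 36, 50], [19, 40, 51], [13, 35, 51], [5, 30, 51], [11, 39, 52], [15, 39, 52], [13, 34, 53], [15, 38, 53], [17, 42, 55], [20, 57, 129], [21, 57, 129], [20, 59, 130], [21, 57, 129], [20, 59, 130], [20, 57, 126], [21, 57, 129]] [[33, 34, 134], [34, 33, 133], [20, 59, 99], [15, 144, 53], [11, 162, 63], [13, 146, 42], [18, 41, 31], [10, 40, 38], [18, 34, 37], [10, 49, 31], [12, 38, 34], [15, 40, 51], [10, 31, 49], [13, 35, 51], [9, 35, 51], [13, 35, 51], [12, 170, 57], [11, 176, 58], [12, 176, 58], [11, 171, 58], [11, 176, 58], [12, 171, 58], [11, 170, 63], [12, 173, 65], [12, 173, 65]]
tin (217, 143, 78, 80) (434.1, -335.3, 66.3, 62.3, 3.5) circ [ 433.7 -334.4] 33.6
tin (216, 143, 80, 80) (434.4, -334.5, 64.9, 64.4, -39.4) circ [ 434. -336.] 34.0
tcp [ 435.5 -332.1  199.9] tilt [-0.001  0.002 -1.   ] togo [  0.4  -2.1 148.9] rz 0.003
```

Converted, 40 mm is 0.8, -2.8 mm is -0.056.

Emit:
{"fn": "hand_motion", "kwargs": {
  "increments": [
    {"aperture":1,"sx":0.004,"sy":-0.056,"sz":0.8},
    {"aperture":1,"sz":0.8},
    {"aperture":1,"sz":0.6},
    {"aperture":1,"sz":0.4},
    {"aperture":1,"sz":0.2},
    {"aperture":1,"sz":0.21},
    {"aperture":1},
    {"aperture":0.6},
    {"aperture":0.5},
    {"aperture":0.5},
    {"aperture":0.5},
    {"aperture":0.5}
  ],
  "grip_n": 35
}}

```text
time_s: 26.1
ee_pos: [435.7, -337.1, 51.5]
ee_rot: [-0.031, 1.0, -0.0, 0.001]
force: [0.1, 1.6, 5.6]
gripper_width: 0.737
finger_force: 38.6
```

Emit:
{"fn": "hand_motion", "kwargs": {
  "increments": [
    {"aperture":0.5,"sz":-0.1},
    {"aperture":0.5,"sz":-0.2},
    {"aperture":0.5,"sz":-0.4},
    {"aperture":0.5,"sz":-0.6},
    {"aperture":0.5,"sz":-0.8},
    {"aperture":0.5},
    {"aperture":0.5}
  ]
}}

```text
time_s: 26.8
ee_pos: [435.5, -337.0, 156.6]
ee_rot: [-0.031, 1.0, -0.001, 0.001]
force: [-0.8, 1.0, -0.5]
gripper_width: 0.735
finger_force: 38.7
```

```bash
python3 - <<'E'
from h import *
cv2.imwrite("pics/w10.png",snapshot("wrist")["frame"]); togo(661,-111,150,0)
E
```

```text
tcp [ 434.7 -336.4  155.3] tilt [ 0.  0. -1.] togo [-239.7  211.     5.4] rz 0.061
```

View pics/w10.png

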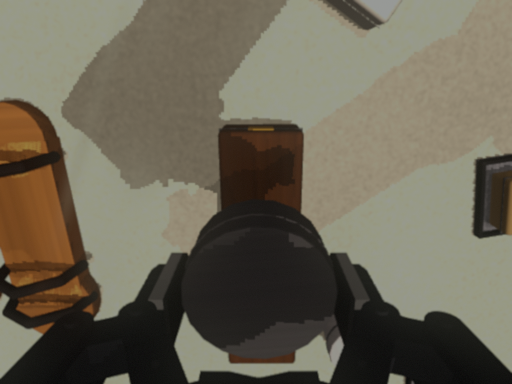

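The large tin is held level at (258,283). I carry it over.

Converted, -30 mm is -0.6, 26.4 mm is 0.528.

Emit:
{"fn": "hand_motion", "kwargs": {
  "increments": [
    {"aperture":0.5,"sx":-0.6,"sy":0.528},
    {"aperture":0.5,"sx":-0.6,"sy":0.528},
    {"aperture":0.5,"sx":-0.6,"sy":0.528},
    {"aperture":0.5,"sx":-0.6,"sy":0.528},
    {"aperture":0.5,"sx":-0.6,"sy":0.528},
    {"aperture":0.5,"sx":-0.6,"sy":0.528},
    {"aperture":0.5,"sx":-0.6,"sy":0.528},
    {"aperture":0.5,"sx":-0.6,"sy":0.528},
    {"aperture":0.5,"sz":0.6},
    {"aperture":0.5,"sz":0.6},
    {"aperture":0.5,"sz":0.6},
    {"aperture":0.5,"sz":0.5},
    {"aperture":0.5},
    {"aperture":0.5}
  ]
}}

```text
time_s: 28.25
ee_pos: [660.7, -111.3, 39.5]
ee_rot: [-0.03, 1.0, 0.0, -0.001]
force: [0.6, -0.8, -1.1]
gripper_width: 0.733
finger_force: 39.0
```

```bash
python3 - <<'E'
from h import *
togo(661,-111,11,3.5)
E
```

```text
tcp [ 660.7 -111.3   39.5] tilt [-0.002  0.    -1.   ] togo [-0.4  0.3 28.5] rz -0.0
```

Converted, 14 mm is 0.28, 8 mm is 0.16.

Emit:
{"fn": "hand_motion", "kwargs": {
  "increments": [
    {"aperture":0.5,"sz":0.28},
    {"aperture":0.5,"sz":0.16},
    {"aperture":0.5,"sz":0.08},
    {"aperture":0.5,"sz":0.06},
    {"aperture":0.5},
    {"aperture":0.5}
  ]
}}

```text
time_s: 28.85
ee_pos: [661.8, -111.3, 11.6]
ee_rot: [-0.031, 1.0, -0.0, 0.0]
force: [0.3, -0.1, -0.5]
gripper_width: 0.736
finger_force: 39.0
```

Emit:
{"fn": "hand_motion", "kwargs": {
  "increments": [
    {"aperture":1},
    {"aperture":1},
    {"aperture":1},
    {"aperture":1},
    {"aperture":1,"sz":-0.4},
    {"aperture":1,"sz":-0.8},
    {"aperture":1,"sz":-0.8},
    {"aperture":1,"sz":-0.8},
    {"aperture":1,"sz":-0.8},
    {"aperture":1},
    {"aperture":1}
  ]
}}

```text
time_s: 29.95
ee_pos: [662.3, -111.5, 193.7]
ee_rot: [-0.031, 1.0, -0.0, 0.002]
force: [-1.1, -0.3, 0.4]
gripper_width: 0.997
finger_force: 0.0
```

```bash
python3 - <<'E'
from h import *
s=snapshot("wrist"); f=s["frame"]; hsv=cv2.cvtColor(f,cv2.COLOR_BGR2HSV);H,S,V=cv2.split(hsv)
p=tuple(int(v) for v in topix(s,[[661,-111,36]])[0]); print(p,hsv[p[1],p[0]-60:p[0]+60:3,2],hsv[p[1]-60:p[1]+60:3,p[0],2])
trays(s,(45,60,80))
togo(500,-333,200,3.7)
E
```

```text
(259, 171) [125 121 122 116 121  93  28  46  43  48  49  49  48  48  48  47  47  47
  47  47  47  47  49  49  48  47  49  50  50  49  50  51  70  36  29 118
 125 125 124 124] [123 124 119  29  24  41  42  42  28  28  31  29  30  28  30  29  29  29
  37  47  47  48  49  49  49  50  49  49  51  50  51  50  70 121 116 118
 119 120 121 121]
45 out (188, 372, 140, 12) (932.7, -97.1, 174.7, 18.9, -86.6)
45 out (261, 317, 50, 50) (874.9, -67.5, 73.4, 58.6, 6.6)
45 out (353, 262, 159, 122) (847.0, 119.1, 227.9, 174.2, -89.0)
45 out (0, 262, 166, 122) (873.6, -323.5, 235.8, 174.1, -84.1)
45 out (215, 120, 88, 87) (661.2, -112.1, 85.8, 85.0, 3.4)
45 out (434, 118, 44, 71) (635.8, 69.6, 70.4, 35.4, -9.9)
45 out (423, 103, 89, 95) (635.1, 92.8, 89.5, 87.4, -80.7)
45 out (362, 0, 32, 125) (562.1, -12.8, 106.4, 9.2, 
[... 213 characters left out ...]
60.7, -111.8, 86.7, 85.8, 3.4)
60 out (422, 103, 90, 95) (634.8, 93.1, 91.2, 88.3, -80.8)
60 out (361, 0, 68, 129) (561.5, 1.7, 112.1, 39.5, -3.2)
60 out (0, 0, 71, 102) (569.0, -325.2, 86.9, 69.9, 1.1)
80 out (256, 291, 56, 76) (857.4, -70.5, 110.4, 61.2, 9.1)
80 out (335, 261, 177, 123) (846.3, 109.8, 246.4, 175.8, -89.0)
80 out (206, 118, 98, 90) (660.5, -114.4, 92.9, 88.4, 71.2)
80 out (422, 102, 90, 97) (635.1, 92.7, 92.2, 89.4, -80.8)
80 out (118, 52, 48, 71) (595.1, -221.1, 61.9, 39.9, 3.8)
80 out (354, 0, 75, 129) (562.0, -0.7, 112.0, 48.7, -1.3)
80 out (0, 0, 72, 102) (568.5, -325.7, 86.6, 70.6, 2.2)
tcp [ 661.3 -111.1  191.9] tilt [ 0.  0. -1.] togo [ 174.6 -211.6   -8.2] rz -0.003
```

The large tin is inside the rim with even gaps. Now the long case.

Converted, -36 mm is -0.72, -35 mm is -0.7.

Emit:
{"fn": "hand_motion", "kwargs": {
  "increments": [
    {"aperture":1,"sx":0.58,"sy":-0.7,"sz":-0.1},
    {"aperture":1,"sx":0.58,"sy":-0.7,"sz":-0.1},
    {"aperture":1,"sx":0.58,"sy":-0.7},
    {"aperture":1,"sx":0.58,"sy":-0.7},
    {"aperture":1,"sx":0.58,"sy":-0.7},
    {"aperture":1,"sx":0.58,"sy":-0.72},
    {"aperture":1},
    {"aperture":1},
    {"aperture":1}
  ]
}}

```text
time_s: 30.9
ee_pos: [501.2, -330.9, 200.4]
ee_rot: [-0.031, 1.0, 0.001, -0.001]
force: [0.3, 0.4, -0.4]
gripper_width: 1.001
finger_force: 0.0
```

```bash
python3 - <<'E'
from h import *
s=snapshot("wrist"); f=s["frame"]; hsv=cv2.cvtColor(f,cv2.COLOR_BGR2HSV);H,S,V=cv2.split(hsv)
p=tuple(int(v) for v in topix(s,[[500,-333,45]])[0]); print(p)
for v in(35,45): blob(s,"long",(S>110)&(V<80)&(V>v),p,45)
togo(500,-333,20,3.7)
s=snapshot("top"); hsv=cv2.cvtColor(s["frame"],cv2.COLOR_BGR2HSV);H,S,V=cv2.split(hsv);p=tuple(int(v) for v in topix(s,[[470,-333,45]])[0]);print(hsv[p[1],p[0]-20:p[0]+20:3].tolist())
E
```

```text
(256, 173)
long (220, 42, 76, 236) (499.2, -331.9, 215.9, 62.0, 3.8) circ [ 499.6 -331.2] 111.3
long (220, 42, 76, 236) (499.2, -331.9, 215.9, 62.0, 3.8) circ [ 499.6 -331.2] 111.3
tcp [ 501.6 -330.6  200.5] tilt [-0.001  0.001 -1.   ] togo [  1.6  -2.5 180.5] rz -0.001
[[21, 43, 160], [23, 41, 161], [21, 50, 87], [10, 119, 45], [12, 150, 46], [12, 143, 41], [11, 143, 48], [9, 133, 50], [11, 146, 49], [11, 143, 48], [11, 133, 48], [19, 46, 106], [20, 47, 115], [75, 10, 50]]
```

Converted, 40 mm is 0.8, 30 mm is 0.6.

Emit:
{"fn": "hand_motion", "kwargs": {
  "increments": [
    {"aperture":1,"sx":0.04,"sy":-0.026,"sz":0.8},
    {"aperture":1,"sz":0.8},
    {"aperture":1,"sz":0.8},
    {"aperture":1,"sz":0.6},
    {"aperture":1,"sz":0.4},
    {"aperture":1,"sz":0.24},
    {"aperture":1,"sz":0.2},
    {"aperture":1},
    {"aperture":0.6},
    {"aperture":0.5},
    {"aperture":0.5},
    {"aperture":0.5},
    {"aperture":0.5}
  ],
  "grip_n": 70
}}

```text
time_s: 32.3
ee_pos: [499.8, -334.3, 10.6]
ee_rot: [-0.031, 1.0, -0.0, 0.001]
force: [-1.4, 0.0, 6.5]
gripper_width: 0.739
finger_force: 78.7
```

Emit:
{"fn": "hand_motion", "kwargs": {
  "increments": [
    {"aperture":0.5,"sz":-0.1},
    {"aperture":0.5,"sz":-0.1},
    {"aperture":0.5,"sz":-0.2},
    {"aperture":0.5,"sz":-0.4},
    {"aperture":0.5,"sz":-0.6},
    {"aperture":0.5,"sz":-0.8},
    {"aperture":0.5},
    {"aperture":0.5}
  ]
}}

```text
time_s: 33.1
ee_pos: [499.3, -334.1, 120.3]
ee_rot: [-0.031, 1.0, -0.0, 0.001]
force: [-0.4, 0.4, -4.9]
gripper_width: 0.74
finger_force: 78.0
```

```bash
python3 - <<'E'
from h import *
s=snapshot("scene");f=s["frame"]
togo(502.7,316.5,118,-7); cv2.imwrite("pics/s2.png",cv2.resize(f[150:320,130:350],None,fx=3,fy=3))
s=snapshot("wrist"); f=s["frame"]; hsv=cv2.cvtColor(f,cv2.COLOR_BGR2HSV);H,S,V=cv2.split(hsv)
z=get_obs()["ee_pos"][2]-8+45
p=tuple(int(v) for v in topix(s,[[460,-334,z]])[0]); blob(s,"long",(S>110)&(V<90),p,z)
E
```

```text
tcp [ 498.4 -333.4  119. ] tilt [-0.001  0.001 -1.   ] togo [-44.1 648.4   1.4] rz 0.184
long (160, 0, 207, 383) (463.8, -336.3, 138.4, 61.1, 3.6) circ [ 463.5 -335.7] 74.9
```

Converted, 40 mm is 0.8, -2.7 mm is -0.054.

Emit:
{"fn": "hand_motion", "kwargs": {
  "increments": [
    {"aperture":0.5,"sz":-0.5},
    {"aperture":0.5,"sx":-0.014,"sy":0.2,"sz":-0.4},
    {"aperture":0.5,"sx":-0.028,"sy":0.4},
    {"aperture":0.5,"sx":-0.054,"sy":0.8},
    {"aperture":0.5,"sx":-0.054,"sy":0.8},
    {"aperture":0.5,"sx":-0.054,"sy":0.8},
    {"aperture":0.5,"sx":-0.054,"sy":0.8},
    {"aperture":0.5,"sx":-0.054,"sy":0.8},
    {"aperture":0.5,"sx":-0.054,"sy":0.8},
    {"aperture":0.5,"sx":-0.054,"sy":0.8},
    {"aperture":0.5,"sx":-0.054,"sy":0.8},
    {"aperture":0.5,"sx":-0.054,"sy":0.8},
    {"aperture":0.5,"sx":-0.054,"sy":0.8},
    {"aperture":0.5,"sx":-0.054,"sy":0.8},
    {"aperture":0.5,"sx":-0.054,"sy":0.8},
    {"aperture":0.5,"sx":-0.054,"sy":0.8},
    {"aperture":0.5,"sx":-0.054,"sy":0.8},
    {"aperture":0.5,"sx":-0.04,"sy":0.6},
    {"aperture":0.5,"sx":-0.02,"sy":0.36},
    {"aperture":0.5,"sx":-0.02,"sy":0.2}
  ]
}}

```text
time_s: 35.2
ee_pos: [502.0, 316.5, 163.0]
ee_rot: [-0.031, 1.0, -0.001, -0.001]
force: [-0.2, 0.4, -4.0]
gripper_width: 0.739
finger_force: 78.7
```

Emit:
{"fn": "hand_motion", "kwargs": {
  "increments": [
    {"aperture":0.5,"az":0.0095},
    {"aperture":0.5,"az":0.0102},
    {"aperture":0.5,"az":0.0095},
    {"aperture":0.5},
    {"aperture":0.5},
    {"aperture":0.5}
  ]
}}

```text
time_s: 35.8
ee_pos: [503.1, 314.8, 164.2]
ee_rot: [0.061, 0.998, -0.0, -0.0]
force: [0.5, 0.3, -3.6]
gripper_width: 0.732
finger_force: 78.7
```

```bash
python3 - <<'E'
from h import *
togo(502.7,316.5,25,-7)
s=snapshot("scene");f=s["frame"]
cv2.imwrite("pics/s2.png",cv2.resize(f[100:240,220:400],None,fx=4,fy=4))
E
```

```text
tcp [503.1 314.8 164.2] tilt [-0. -0. -1.] togo [  0.6   1.7 139.2] rz -0.0
```

Converted, 30 mm is 0.6, 25 mm is 0.5.

Emit:
{"fn": "hand_motion", "kwargs": {
  "increments": [
    {"aperture":0.5,"sy":0.03,"sz":0.6},
    {"aperture":0.5,"sz":0.6},
    {"aperture":0.5,"sz":0.6},
    {"aperture":0.5,"sz":0.5},
    {"aperture":0.5,"sz":0.3},
    {"aperture":0.5},
    {"aperture":0.5}
  ]
}}

```text
time_s: 36.55
ee_pos: [503.9, 317.2, 35.0]
ee_rot: [0.061, 0.998, 0.0, 0.0]
force: [-0.6, -0.1, -3.8]
gripper_width: 0.737
finger_force: 78.5
```

```bash
python3 - <<'E'
from h import *
togo(502.7,316.5,14,-7)
s=snapshot("scene");f=s["frame"]
cv2.imwrite("pics/s3.png",cv2.resize(f[100:240,220:400],None,fx=4,fy=4))
E
```

```text
tcp [503.9 317.2  35. ] tilt [ 0.001  0.    -1.   ] togo [ 1.1 -0.9 21. ] rz -0.001
```

View pics/s3.png

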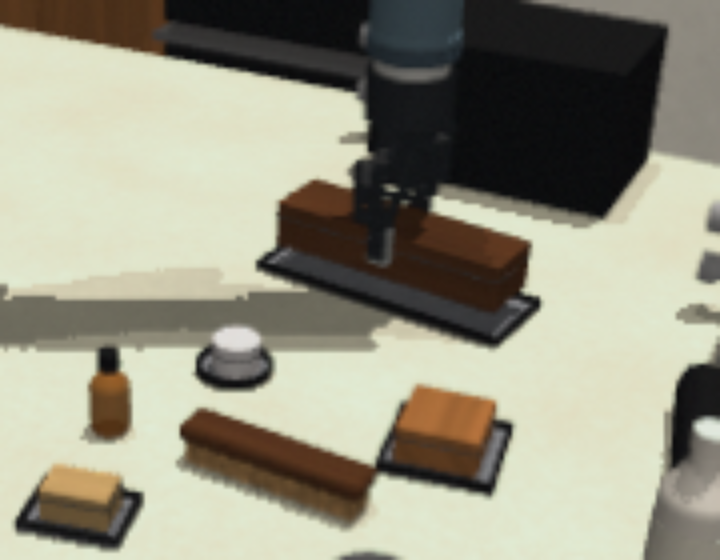

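The long case hangs level and parallel over its tray, with corners inside the rim. The small tin (235,350), square case (440,430) and small case (80,495) all sit in their trays.

Converted, 10 mm is 0.2, 6 mm is 0.12.

Emit:
{"fn": "hand_motion", "kwargs": {
  "increments": [
    {"aperture":0.5,"sx":0.016,"sy":-0.016,"sz":0.2},
    {"aperture":0.5,"sz":0.12},
    {"aperture":0.5,"sz":0.06},
    {"aperture":0.5,"sz":0.04},
    {"aperture":0.5},
    {"aperture":0.5}
  ]
}}

```text
time_s: 37.2
ee_pos: [501.9, 316.2, 14.6]
ee_rot: [0.061, 0.998, 0.0, -0.001]
force: [-6.2, -2.5, 12.4]
gripper_width: 0.742
finger_force: 80.7
```

Converted, -40 mm is -0.8, -20 mm is -0.4.

Emit:
{"fn": "hand_motion", "kwargs": {
  "increments": [
    {"aperture":1},
    {"aperture":1},
    {"aperture":1},
    {"aperture":1},
    {"aperture":1},
    {"aperture":1,"sz":-0.4},
    {"aperture":1,"sz":-0.8},
    {"aperture":1,"sz":-0.8},
    {"aperture":1,"sz":-0.8},
    {"aperture":1,"sz":-0.8},
    {"aperture":1},
    {"aperture":1}
  ]
}}

```text
time_s: 38.4
ee_pos: [502.6, 316.7, 194.1]
ee_rot: [0.061, 0.998, 0.001, 0.001]
force: [0.4, 0.6, -0.3]
gripper_width: 0.998
finger_force: 0.0
```

```bash
python3 - <<'E'
from h import *
s=snapshot("wrist"); f=s["frame"]; cv2.imwrite("pics/w11.png",f); hsv=cv2.cvtColor(f,cv2.COLOR_BGR2HSV);H,S,V=cv2.split(hsv)
p=tuple(int(v) for v in topix(s,[[502,317,49]])[0])
for v in(0,38,45): blob(s,"long",(S>110)&(V<100)&(V>v),p,49)
trays(s,(35,50))
E
```

```text
long (219, 42, 79, 243) (502.0, 315.2, 216.3, 62.7, -7.0) circ [502.5 317.4] 111.3
long (219, 42, 79, 243) (502.0, 315.2, 216.3, 62.7, -7.0) circ [502.5 317.4] 111.3
long none
35 out (191, 372, 137, 12) (771.0, 283.7, 170.8, 18.6, 82.8)
35 out (352, 270, 160, 114) (731.4, 510.0, 226.9, 163.9, 80.3)
35 out (0, 263, 165, 121) (671.6, 70.0, 233.7, 172.2, 85.2)
35 out (486, 7, 26, 262) (520.8, 554.0, 268.7, 28.8, 5.9)
50 out (190, 372, 140, 12) (771.0, 284.3, 174.6, 18.9, 82.7)
50 out (347, 262, 165, 122) (726.4, 510.2, 228.1, 174.0, 80.4)
50 out (0, 259, 165, 125) (668.1, 70.7, 234.4, 179.2, 85.2)
50 out (213, 60, 76, 215) (513.4, 308.5, 217.9, 70.4, -6.9)
50 out (261, 32, 49, 242) (505.6, 344.0, 241.2, 41.9, -4.8)
50 out (485, 6, 27, 263) (520.7, 553.4, 269.2, 29.9, 5.9)
```

The long case is seated at (502.2,316) with yaw matching the tray. One numeric check of the two tins remains before handing in.

Converted, -40 mm is -0.8, -35 mm is -0.7.

Emit:
{"fn": "hand_motion", "kwargs": {
  "increments": [
    {"aperture":1,"sx":0.4,"sy":-0.7,"sz":-0.2},
    {"aperture":1,"sx":0.4,"sy":-0.7,"sz":-0.2},
    {"aperture":1,"sx":0.4,"sy":-0.7,"sz":-0.2},
    {"aperture":1,"sx":0.2,"sy":-0.7,"sz":-0.2},
    {"aperture":1,"sy":-0.8,"sz":-0.2},
    {"aperture":1,"sy":-0.8,"sz":-0.2},
    {"aperture":1,"sy":-0.8,"sz":-0.2},
    {"aperture":1,"sy":-0.8,"sz":-0.2},
    {"aperture":1,"sy":-0.8},
    {"aperture":1},
    {"aperture":1},
    {"aperture":1}
  ]
}}

```text
time_s: 39.65
ee_pos: [390.9, -11.6, 272.6]
ee_rot: [0.061, 0.998, -0.0, -0.001]
force: [-0.7, 1.0, 0.3]
gripper_width: 0.998
finger_force: 0.0
```

```bash
python3 - <<'E'
from h import *
print(get_obs()["ee_pos"])
for cam in("wrist","top"):
  s=snapshot(cam); f=s["frame"]; hsv=cv2.cvtColor(f,cv2.COLOR_BGR2HSV)
  for n,x,y,z in(("lt",661,-111,36),("st",442.5,122,32)):
    p=topix(s,[[x,y,z]])[0].round().astype(int); r=50 if cam=="wrist" else 20
    if not(r<p[0]<512-r and 0<p[1]<384-r): print(n,"out",p); continue
    print(cam,n,p,"H",hsv[p[1],p[0]-r:p[0]+r+1:2 if cam=="wrist" else 1,2],"V",hsv[max(p[1]-r,0):p[1]+r+1:2 if cam=="wrist" else 1,p[0],2])
E
```

```text
[390.85823421 -11.6403469  272.5932019 ]
lt out [212 353]
wrist st [378 184] H [119 119 119 119 118 119 119 120 101  36  33  69  59  45  47  44  54 104
 119 119 119 119 119 119 119 120 120 119 119 119 120 119 120  81  93 120
 119 119 119 120 120 119 120 120 121 120 120 120 120 119 120] V [119 119 119 119 120 120 120 119 120 114  45  35  70  76  75  71  54  62
 109 120 120 120 119 119 119 120 120 119 119 119 119 120 119 112 102 120
 119 119 120 119 120 119 120 119 120 120 120 119 120 119 120]
top lt [282 122] H [157 157 157 142  89  60  88  91  78  70  69  70  69  69  70  70  69  70
  69  69  70  69  69  68  68  68  69  69  68  69  69  67  63  58  70 113
 148 157 157 157 156] V [157 157 157 156 156 155 146 102  59  62  67  69  69  69  69  70  70  69
  70  69  70  69  69  70  70  69  69  69  69  68  63  46  39  49  71  83
  70  58 100 146 157]
top st [195 202] H [157 157 157 157 157 157 158 157 151 120  77  67 101 143 163 167 167 167
 167 166 167 166 166 165 165 164 155 119  80  73  83  65  64  96  90  79
  83  85  85  84  79] V [157 158 158 158 157 158 158 155 142 108  70  84 128 157 164 164 166 166
 167 167 167 166 166 168 168 163 141 106  96  94  79  72 115 149 157 158
 158 158 158 158 158]
```

```bash
python3 -c "
from station import *
print(job_done())"
```

```text
the job is handed in; nothing more can be done
None
```

All five cases and tins are in their own trays, never seen tipped and centred to about 3 mm by the camera checks, and the job was handed in at about 40 s of the 144 s allowed; the hand-in call returned no verdict.

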